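# Park the tall bottle crate and lock it in

## Robot

A 6-joint arm with a two-finger parallel gripper is mounted at the origin on the work surface. World frame = base frame: x ahead of the robot, y to its left, z up, the work surface at z = 0. Lengths are in m, angles in degrees, forces in N, time in s.
With the tool pointing down it reaches from about 0.325 to 0.75 m from the base axis. Payload 7.6 kg.
Tool frame: the origin (TCP) lies at the very end of the fingers, on their centre line; the grasp point (between the pads) lies bot.pinch_z behind it (bot.pinch_z is the distance from the TCP to the grasp point, in m); z points along the fingers, y is the line along which they close (so a half turn about z gives the same grasp; the last joint's range is limited). The gripper opens to 85 mm and grips with 20 to 120 N. Pads are 22 mm wide; open, the fingers measure 114 mm over their backs; the gripper's body (76 mm by 85 mm) begins 54 mm behind the grasp point. The pads swing forward as they close: fully open they stand 13 mm farther back than shut.
Start: joints at [-69.173, 2.991, 80.254, -0, 96.75, -4.028], TCP at [0.221, -0.476, 0.231] pointing down, gripper open.
Joint ranges: [-166.34, 166.34], [-52.06, 124.39], [6.96, 135.62], [-60.46, 240.46], [14.63, 156.25], [-167.68, 167.68]. Speed limits (degrees/s): [147.25, 147.25, 172.46, 180, 180, 180].

## Interface

Orientations are given as [roll, pitch, yaw] about the fixed x, y, z axes, in that order (R = Rz(yaw) Ry(pitch) Rx(roll)).
In Python, from cell import bot, set_gripper, kinematics, viewer gives the robot as it stands. Calls block until the motion is done:
- bot.move_ptp(position, orientation): joint-space move of the TCP to a pose.
- bot.line_to(position, orientation=None, max_speed=0.15, stop_force=None): straight line of the TCP; orientation=None keeps the orientation; max_speed is the mean speed in m/s. With stop_force (N) it stops when the force on the tool has changed by that much, and returns True; else False.
- bot.movej(angles): joint-space move.
- set_gripper(opening, grip_force=None): finger opening in m; grip_force is the grip in N (None keeps the last); returns when the fingers have stopped.
- bot.hold(seconds).
- kinematics.inverse_kinematics(position, orientation): joint angles nearest the present ones, or None.
- bot.state(): the state.
- viewer.snapshot(name): name is "scene" or "side" or "wrist"; returns a dict with "img" (384x512x3 uint8, red, green, blue), "fx", "fy", "cx", "cy" (pixels), "rvec" (rotation vector, rad) and "tvec" (3), from world to camera coordinates, as OpenCV has them; the wrist camera has in their place "tool_from_camera" (4x4, takes a point from camera to tool coordinates, whose origin is the TCP and whose axes are the flange's). Camera axes: x right, y down, z forward; pixel columns grow to the right and rows downward; lengths in m; the calibration is good to about 2 mm. A picture is of the moment at which its call begins: read the wrist's pose just before it. There is no depth.
A pose or a line that the arm cannot do raises bot.Unreachable and nothing moves.
- bot.job_done(): hands the job in; it is judged then, once.
The state is a dict: "t": time; "joint_pos": joint angles; "joint_vel": joint speeds; "joint_efforts": joint torques, N m; "tool_pos": TCP position; "tcp_rot": TCP orientation; "ft_force": force on the tool from outside, world axes, zero at the start; "torque": the same for the moment, N m; "finger_gap": finger opening in m; "gripper_force": force on a finger pad.
Only numpy, scipy, OpenCV 4.12 (cv2) and the standard library are available. Lean on these libraries where they do the work, as an engineer would, in place of code of your own. Each camera call takes 0.05 s, during which the arm holds its last target. There are 200 camera calls.

## Task

Push the tall blue bottle crate by its low wooden base, so that it slides along the bench without tipping, until its base is square and flush against the dark back stop, between the two yellow marks. Then push the red post sideways as far as it goes, so that the steel keeper bar slides across in front of the crate's base and locks it in. Push only, do not lift the crate; leave the two bottles and the red tin standing where they are, and finish clear of everything.

Things in the scene. Friction and masses are not known exactly. Their poses are not given: they have to be found in the camera images.
- crate: Blue tote of bottles on a wooden skid, 1.5-2.4 kg, slides at up to 18 N, tips over its far edge if pushed high. Origin: on the bench under the tote's centre; x to the back stop, y left, z up. Skid x -90..+55, y +-85, height 35 mm; its nose (face x = -90, towards the robot) is the face to push, 32 mm in front of the tote. Tote x +-58, y +-87, z 35..240 mm; bottle caps to 268 mm.
- bay: Fixed parking place. Origin: on the bench, where the crate's origin is when home (crate axes then agree); x to the back stop, y left, z up. Dark back stop x 55..75, y +-120, height 30 mm. Flat yellow marks along x, inner edges at y = +-105 mm (20 mm outside a centred skid). Low keeper track on the +y side: x -135..-83, y 140..310 mm, up to 16 mm high.
- keeper (a joint): Travel of the steel keeper bar, m: 0 open, grows as it slides to -y of the bay, 0.085 closed at its end stop. Friction 2.5 N; stays where left. Bar 22 mm wide, top 26 mm high, centred at bay x = -109 mm; its end is at bay y = 130 mm open, 45 mm closed, across the skid's nose with 8 mm play. A crate that is not home blocks it.
- keeper_post (a point): Centre of the red upright post on the keeper bar, 55 mm above the bench. Post 22 x 22 mm, 24 to 86 mm high, moves with the bar; at joint 0 it is at bay x = -109, y = 250 mm, closed at y = 165 mm. Axes parallel to the bay's. Push its +y face towards -y of the bay.
- bottle_a: glass bottle, amber, 60 mm across, 200 mm tall, standing loose on the bench; a bystander, leave it alone. Origin: centre of its underside
- bottle_b: glass bottle, amber, 60 mm across, 200 mm tall, standing loose on the bench; a bystander, leave it alone. Origin: centre of its underside
- red_tin: Red cylindrical tin, 60 mm across, 130 mm tall, loose on the bench; a bystander, leave it alone. Origin: centre of its underside

How it is judged (in metres and radians):
On the way, in this order (a step that is already met when the one before it is completed fails the run):
1. the crate stands home against the back stop, square and between the marks, with the keeper still open (x of crate in the frame of bay between -0.008 and 0.008 m and y of crate in the frame of bay between -0.022 and 0.022 m and angle between the x axis of crate and the x axis of bay, either way round below 0.09 rad and angle between crate's own z axis and vertical below 0.04 rad and value of joint keeper below 0.03 m), for 0.2 s.
2. the keeper is pushed closed in front of the crate (value of joint keeper above 0.077 m), for 0.2 s.
At the end, for the whole second after the job is handed in: The crate stands at rest and upright with its origin within 8 mm of home along the bay's x and 22 mm along its y, square to within 0.09 rad, and the keeper is closed to more than 77 mm of its 85 mm (x of crate in the frame of bay between -0.008 and 0.008 m and y of crate in the frame of bay between -0.022 and 0.022 m and angle between the x axis of crate and the x axis of bay, either way round below 0.09 rad and angle between crate's own z axis and vertical below 0.04 rad and value of joint keeper above 0.077 m and linear speed of crate below 0.01 m/s); the robot touches nothing.
It fails at once if the crate was tipped (angle between crate's own z axis and vertical above 0.15 rad).
It fails at once if the crate was lifted (height (world z) of crate above 0.02 m).
It fails at once if a bottle was shifted, lifted or knocked over (distance of bottle_a from where it was at the start of the episode above 0.03 m or angle between bottle_a's own z axis and vertical above 0.3 rad).
It fails at once if a bottle was shifted, lifted or knocked over (distance of bottle_b from where it was at the start of the episode above 0.03 m or angle between bottle_b's own z axis and vertical above 0.3 rad).
It fails at once if the red tin was shifted, lifted or knocked over (distance of red_tin from where it was at the start of the episode above 0.03 m or angle between red_tin's own z axis and vertical above 0.3 rad).
It also fails if it takes over 53 s, if anything falls off the work surface, if the arm or the gripper's body presses on something with over 40 N, if the wrist force passes 120 N, or if a joint passes its speed limit or range.

## Working session

There is one attempt and no reset: what is moved stays moved. The work goes in short steps, each a Python script; the robot and the scene stay as the last script left them, time stands still between calls to the robot, and variables do not carry over. Pictures are saved under pics/ and viewed, at most 10 in all, crops included, and the job is handed in when it is done.

```bash
mkdir -p pics; ls
python3 - <<'E'
from cell import bot, viewer
import cv2, pickle
d={}
for n in("scene","side"):
    s=viewer.snapshot(n); d[n]=s
    cv2.imwrite(f"pics/{n}0.png",cv2.resize(s["img"][:,:,::-1],(768,576),interpolation=cv2.INTER_CUBIC))
    print(n,{k:s[k] for k in s if k!="img"})
pickle.dump(d,open("d0.pkl","wb"))
print(bot.pinch_z, bot.state())
E
```

```text
pics
scene {'fx': 465.49525371390223, 'fy': 465.49525371390223, 'cx': 252.7393424215561, 'cy': 194.87628721191916, 'rvec': array([ 2.33186375,  0.73705386, -0.28794383]), 'tvec': array([-0.47983151, -0.24713338,  1.56437761])}
side {'fx': 414.6674715942667, 'fy': 414.6674715942667, 'cx': 260.22472507891445, 'cy': 191.99275419663175, 'rvec': array([ 0.69480662, -2.69902212,  1.05331054]), 'tvec': array([0.52323844, 0.33172826, 0.94079684])}
0.0187 {'t': 0.1, 'joint_pos': array([-6.91717110e+01,  3.02247750e+00,  8.03047103e+01, -1.92973272e-03,
        9.67481614e+01, -4.02904619e+00]), 'joint_vel': array([-0.07878237, -0.00823963, -0.20236743,  0.07275202, -0.00050259,
       -0.04514074]), 'joint_efforts': array([ 3.11539761e-04, -3.82582283e+01, -3.60986674e+01, -6.90059960e-05,
        4.73996275e-03,  2.68079617e-05]), 'tool_pos': array([ 0.22060319, -0.47612826,  0.23058894]), 'tcp_rot': array([-1.79924702e+02, -3.38226910e-03,  2.48571074e+01]), 'ft_force': array([-0.24831521,  0.06950703, -0.10401398]), 'torque': array([ 0.03155896, -0.00622856,  0.02078933]), 'gripper_force': 0.0, 'finger_gap': 0.0851829410275346}
```

View pics/scene0.png

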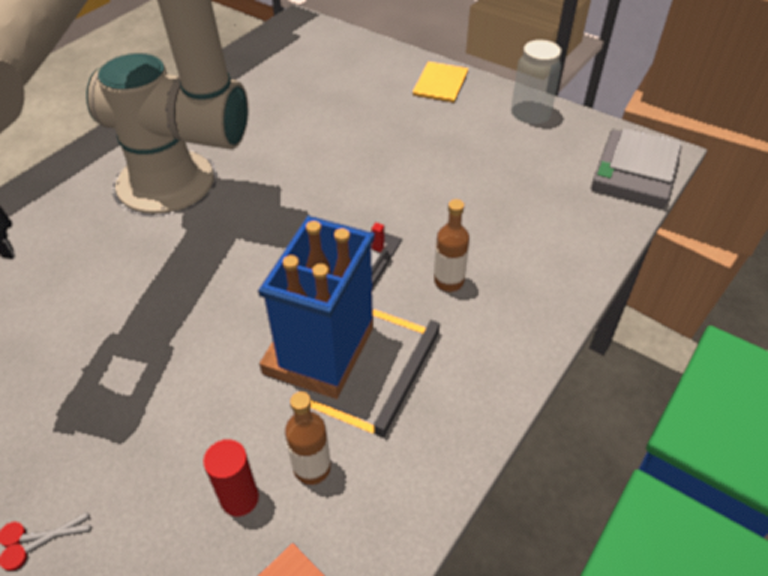

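View pics/side0.png

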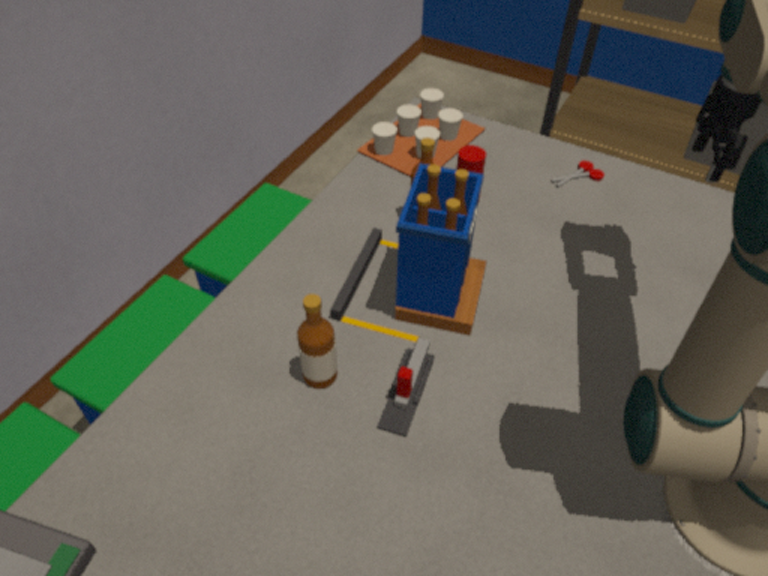

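The scene view shows the crate at about (318,300), the back stop from (437,325) to (380,432), the post at (378,237), bottles at (451,250) and (307,440), and the tin at (232,478). The side view shows the skid nose corners at (487,262) and (470,325) and the post at (404,382).

```bash
cat > h.py <<'E'
import numpy as np, cv2
def ray(s,uv):
    R=cv2.Rodrigues(s["rvec"])[0]; uv=np.atleast_2d(uv).astype(float)
    d=np.c_[(uv[:,0]-s["cx"])/s["fx"],(uv[:,1]-s["cy"])/s["fy"],np.ones(len(uv))]@R
    return -R.T@np.ravel(s["tvec"]), d
def plane(s,uv,z):
    c,d=ray(s,uv); return c+d*((z-c[2])/d[:,2])[:,None]
def blobs(s,lo,hi,amin=25):
    h=cv2.cvtColor(s["img"],cv2.COLOR_RGB2HSV)
    n,l,st,ce=cv2.connectedComponentsWithStats(cv2.inRange(h,lo,hi))
    return [(st[i],ce[i],np.argwhere(l==i)[:,::-1]) for i in range(1,n) if st[i][4]>=amin]
E
python3 - <<'E'
import pickle; from h import *
np.set_printoptions(precision=4,suppress=True)
d=pickle.load(open("d0.pkl","rb"))
for n in d:
    s=d[n]; print("==",n)
    for st,ce,p in blobs(s,(20,150,120),(32,255,255)):
        w=plane(s,p,0.001)[:,:2]; c=w.mean(0); v=np.linalg.svd(w-c,full_matrices=0)[2][0]; t=(w-c)@v
        print("yellow",st[:5],c,"dir",np.degrees(np.arctan2(v[1],v[0])),c+v*t.min(),c+v*t.max())
    for lo,hi in(((0,200,80),(4,255,255)),((174,180,80),(180,255,255))):
        for st,ce,p in blobs(s,lo,hi,15): print("red",st,ce,plane(s,ce,.055)[0])
    for st,ce,p in blobs(s,(105,150,30),(125,255,255),400):print("blue",st,ce)
P=lambda n,uv,z:print(n,uv,z,plane(d[n],np.array(uv)/1.5,z)[:,:2].tolist())
P("scene",[(312,218),(374,235),(328,305),(262,290)],.24)
P("side",[(418,168),(482,173),(470,238),(400,228)],.24)
P("side",[(487,262),(470,325)],.035); P("scene",[(263,360),(337,387)],.035)
P("scene",[(434,322),(377,431)],.03); P("side",[(376,230),(332,314)],.03)
P("scene",[(454,205),(300,399)],.2);P("side",[(312,300)],.2);P("scene",[(227,456)],.13)
E
```

```text
== scene
yellow [276  42  35  25 564] [0.29   0.6981] dir -71.06550117714393 [0.2657 0.7689] [0.3149 0.6256]
yellow [249 207  34  14 103] [ 0.6539 -0.0313] dir 9.710204552591511 [ 0.6033 -0.04  ] [ 0.7014 -0.0232]
yellow [208 269  41  19 170] [ 0.6925 -0.2528] dir 10.067324297411597 [ 0.6346 -0.2631] [ 0.7471 -0.2431]
red [249 150   6  17  61] [251.9508 157.8197] [0.5262 0.0839 0.055 ]
red [139 305  32  38 412] [157.284  326.9466] [ 0.6613 -0.4655  0.055 ]
red [  5 366  12  14  27] [ 11.7407 374.7037] [ 0.4881 -0.7142  0.055 ]
blue [ 174  145   75  111 4425] [213.3247 207.692 ]
blue [ 427  302   85   55 1102] [470.4973 329.3929]
== side
yellow [281  93   8   5  25] [ 0.8276 -0.6214] dir -142.2015526846798 [ 0.8379 -0.6135] [ 0.8171 -0.6296]
yellow [305 114   6   5  26] [ 0.6985 -0.5445] dir 108.8276663115878 [ 0.7023 -0.5556] [ 0.6941 -0.5317]
yellow [279 130   8   5  31] [ 0.7365 -0.4191] dir 86.34433914426464 [ 0.7356 -0.4327] [ 0.7373 -0.4067]
yellow [298 132   8   7  38] [ 0.6707 -0.436 ] dir 104.89107785924942 [ 0.6754 -0.4534] [ 0.6669 -0.4215]
yellow [253 160  12   6  38] [ 0.
[... 1179 characters left out ...]
, -0.26512519263147183], [0.4865268443731936, -0.1005218647435876]]
scene [(263, 360), (337, 387)] 0.035 [[0.5265075201978919, -0.25787118903929884], [0.6641856677949496, -0.22873067104403189]]
scene [(434, 322), (377, 431)] 0.03 [[0.7204776916845084, -0.016220281666426084], [0.7648448088287478, -0.2557271299128057]]
side [(376, 230), (332, 314)] 0.03 [[0.7619484883401997, -0.24302990786413015], [0.7201876201761209, -0.003850360258187635]]
scene [(454, 205), (300, 399)] 0.2 [[0.6759843786069062, 0.10274155970923782], [0.7082272717234774, -0.3541238701995523]]
side [(312, 300)] 0.2 [[0.6777217905133965, 0.10411997458138134]]
scene [(227, 456)] 0.13 [[0.6503165982219203, -0.45401505214227367]]
```

```bash
cat >> h.py <<'E'
a=np.radians(10.0); U=np.array([np.cos(a),np.sin(a),0]); V=np.array([-np.sin(a),np.cos(a),0])
O=U*.643+V*-.260
def W(x,y,z): return (O+U*x+V*y+[0,0,z]).tolist()   # bay -> world
def B(p): q=np.array(p)-O; return np.round([q@U,q@V,p[2]],4)
E
python3 - <<'E'
from h import *; from cell import bot,viewer
o=[180,-15,10]
bot.move_ptp(W(-.25,0,.15),o)
bot.line_to(W(-.25,0,.008),max_speed=.12)
print(B(bot.state()["tool_pos"]),bot.state()["t"],bot.state()["ft_force"])
print(bot.line_to(W(-.13,0,.008),max_speed=.05,stop_force=5)); s=bot.state()
print(B(s["tool_pos"]),s["t"],s["ft_force"],s["torque"])
s=viewer.snapshot("side"); cv2.imwrite("pics/s1.png",cv2.resize(s["img"][60:252,180:436,::-1],(768,576),interpolation=cv2.INTER_CUBIC))
E
```

```text
[-0.2496 -0.0004  0.0088] 2.7917 [0.20870963 0.60174688 0.99156097]
True
[-0.1882  0.0005  0.0073] 4.1083 [ 0.16748361 -0.60547818  0.02582842] [ 0.00350821  0.14433859 -0.01793957]
```

View pics/s1.png

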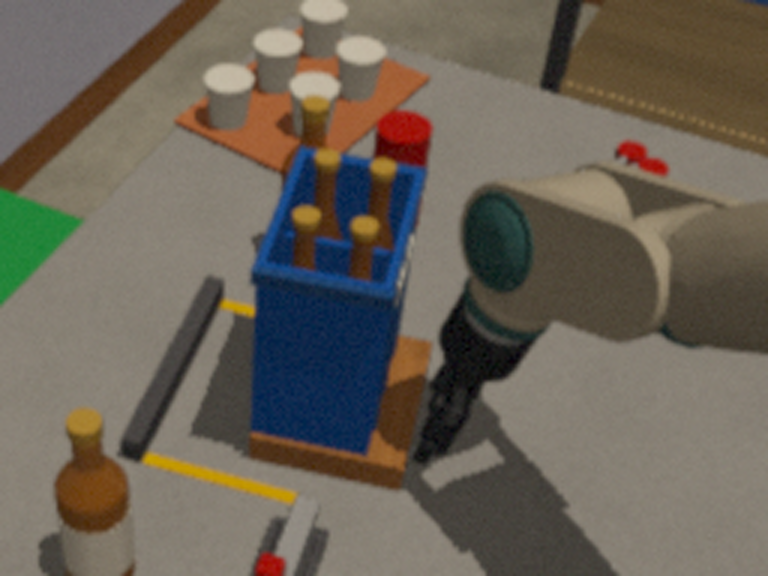

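The tool leans back clear of the tote, with its fingertips at the skid nose at about (430,455). I'll push now.

Run:
```python
from h import *; from cell import bot,viewer
def rep(r):
    s=bot.state(); print(r,B(s["tool_pos"]),round(s["t"],2),np.round(s["ft_force"],1),np.round(s["torque"],2))
rep(bot.line_to(W(-.15,0,.008),max_speed=.04,stop_force=40))
rep(bot.line_to(W(-.115,0,.008),max_speed=.04,stop_force=40))
rep(bot.line_to(W(-.08,0,.008),max_speed=.025,stop_force=32))
for n in ("side","scene"):
    s=viewer.snapshot(n); y,x=(60,180) if n=="side" else (120,140)
    cv2.imwrite(f"pics/{n}2.png",cv2.resize(s["img"][y:y+192,x:x+256,::-1],(768,576),interpolation=cv2.INTER_CUBIC))
```

```text
False [-0.153   0.0006  0.0062] 5.28 [-15.1  -2.7   4.2] [-0.05  2.2  -0.09]
False [-0.118   0.0003  0.0061] 6.31 [-14.7  -2.8   3.8] [-0.21  2.14 -0.17]
True [-0.0971 -0.0001  0.0055] 7.25 [-6.2 -1.5  5. ] [-0.27  0.7  -0.13]
```

View pics/side2.png

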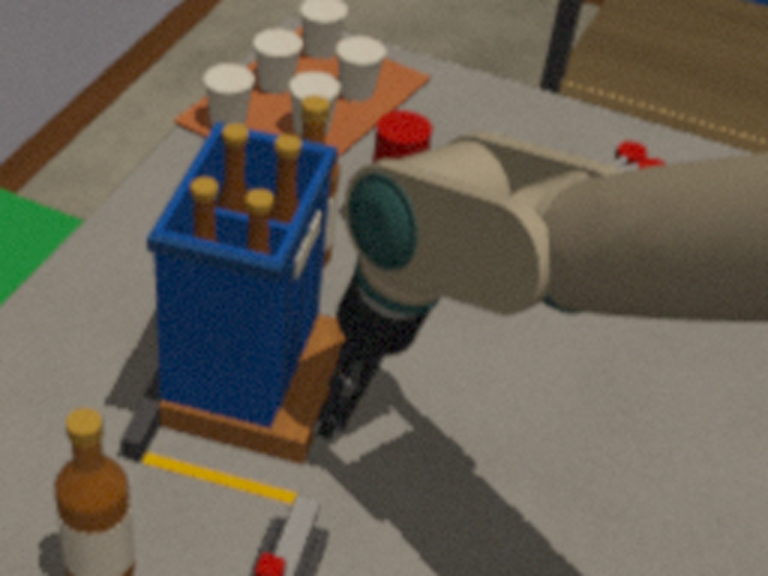

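View pics/scene2.png

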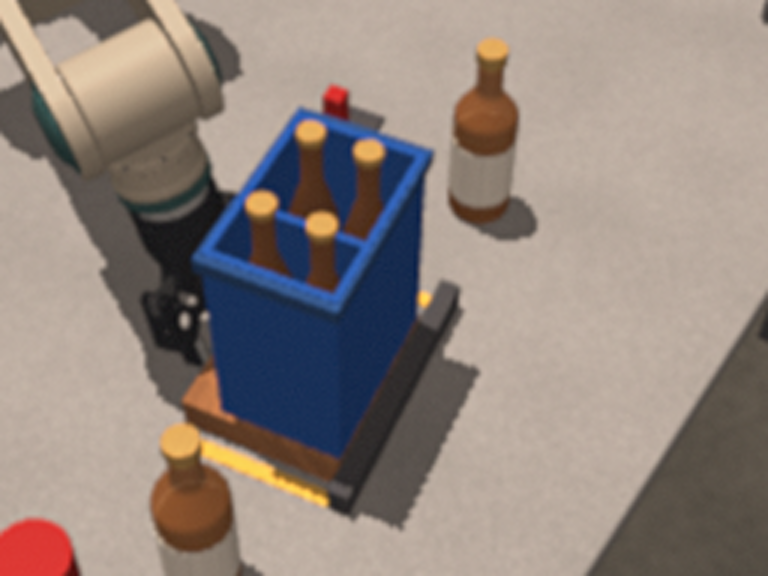

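The crate is against the stop. I'll check its lateral position between the marks using skid corner (305,457) in the side view and (187,415) in the scene view.

Run:
```python
from h import *; import pickle
d=pickle.load(open("d0.pkl","rb"))
f=lambda n,uv,z,o:[B(p).tolist() for p in plane(d[n],np.array(uv)/3.+o,z)]
print("side skid bottom +y",f("side",[(305,457),(163,425)],0,(180,60)))
print("side skid top +y",f("side",[(310,432),(163,403)],.035,(180,60)))
print("mark inner +y",f("side",[(150,455),(293,490)],0,(180,60)))
print("scene skid bottom -y",f("scene",[(187,417)],0,(140,120)), "top",f("scene",[(185,399),(335,462)],.035,(140,120)))
print("mark inner -y?",f("scene",[(205,440),(325,490)],0,(140,120)))
print("tote rim",f("side",[(222,128),(335,150),(278,248),(150,240)],.24,(180,60)),f("scene",[(302,110),(432,153),(338,303),(198,255)],.24,(140,120)))
```

```text
side skid bottom +y [[-0.0894, 0.062, 0.0], [0.0519, 0.0689, -0.0]]
side skid top +y [[-0.0916, 0.06, 0.035], [0.0499, 0.0713, 0.035]]
mark inner +y [[0.0501, 0.1082, 0.0], [-0.0901, 0.1037, 0.0]]
scene skid bottom -y [[-0.0919, -0.088, 0.0]] top [[-0.088, -0.0918, 0.035], [0.0521, -0.0938, 0.035]]
mark inner -y? [[-0.0666, -0.1017, 0.0], [0.0466, -0.1023, 0.0]]
tote rim [[0.0478, -0.0892, 0.24], [-0.0576, -0.0922, 0.24], [-0.0493, 0.0515, 0.24], [0.0528, 0.0773, 0.24]] [[-0.0536, 0.0735, 0.24], [0.0579, 0.073, 0.24], [0.0546, -0.0891, 0.24], [-0.0557, -0.092, 0.24]]
```

Run:
```python
from h import *; from cell import bot,viewer; import pickle
bot.line_to(W(-.22,0,.02),max_speed=.12)
bot.line_to(W(-.25,0,.2),max_speed=.2)
print(bot.state()["t"])
d={n:viewer.snapshot(n) for n in("side","scene")}; pickle.dump(d,open("d1.pkl","wb"))
a=d["side"]["img"][180:230,220:300,::-1]; b=d["scene"]["img"][230:290,190:270,::-1]
cv2.imwrite("pics/z3.png",np.vstack([cv2.resize(q,None,fx=5,fy=5,interpolation=cv2.INTER_CUBIC) for q in(a,b)]))
```

```text
9.5917
```

View pics/z3.png

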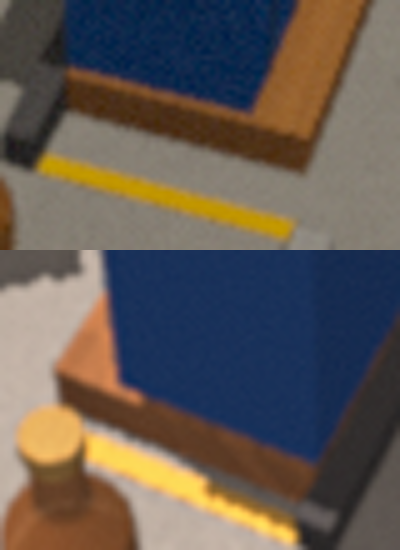

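Run:
```python
from h import *; import pickle
d=pickle.load(open("d1.pkl","rb"))
f=lambda n,uv,z,o:[B(p).tolist() for p in plane(d[n],(np.array(uv)-2)/5.+o,z)]
S=(220,180);C=(190,180)
print("side bottom",f("side",[(68,107),(303,173)],0,S),"top",f("side",[(68,72),(310,137)],.035,S),"mark",f("side",[(50,155),(295,217)],0,S),"nose far",f("side",[(365,5)],.035,S))
print("scene bottom",f("scene",[(60,400),(300,499)],0,C),"top",f("scene",[(57,370)],.035,C),"mark in",f("scene",[(95,433),(205,477)],0,C),"out",f("scene",[(95,460),(295,543)],0,C))
for n,g in(("side",(52,)),("scene",())):
  for st,ce,p in blobs(d[n],(22,150,120),(32,255,255),80):
    q=plane(d[n],p,0); b=np.array([B(x) for x in q]); print(n,st,b.mean(0),b.min(0),b.max(0))
```

```text
side bottom [[0.0559, 0.0676, 0.0], [-0.0874, 0.0699, 0.0]] top [[0.0534, 0.0712, 0.035], [-0.0901, 0.0721, 0.035]] mark [[0.0526, 0.1049, 0.0], [-0.0922, 0.1017, 0.0]] nose far [[-0.0918, -0.0361, 0.035]]
scene bottom [[-0.0927, -0.0904, 0.0], [0.0446, -0.0909, 0.0]] top [[-0.0887, -0.094, 0.035]] mark in [[-0.0667, -0.1002, 0.0], [-0.0041, -0.0996, 0.0]] out [[-0.059, -0.1142, 0.0], [0.0531, -0.1143, 0.0]]
side [228 211  50  16 164] [-0.01811524  0.11162744  0.        ] [-0.0911  0.1059  0.    ] [0.055  0.1181 0.    ]
scene [276  42  35  24 546] [-0.23787582  0.89900128  0.        ] [-0.2989  0.8254  0.    ] [-0.1773  0.9745  0.    ]
scene [208 268  24  13  87] [-0.03217356 -0.10844368  0.        ] [-0.0655 -0.1132  0.    ] [ 0.0034 -0.1031  0.    ]
```

The skid is square. The side-view gap is 34 mm and the scene-view gap is 10 mm, so the crate's y offset is about -12 mm, within the 22 mm allowed. Next is the keeper.

Run:
```python
from h import *; from cell import bot,viewer,set_gripper
def rep(r):
    s=bot.state(); print(r,B(s["tool_pos"]),round(s["t"],2),np.round(s["ft_force"],1))
set_gripper(0)
bot.move_ptp(W(-.109,.315,.2),[180,0,10])
bot.line_to(W(-.109,.315,.045),max_speed=.12); rep(0)
rep(bot.line_to(W(-.109,.225,.045),max_speed=.05,stop_force=25))
rep(bot.line_to(W(-.109,.165,.045),max_speed=.03,stop_force=20))
d={n:viewer.snapshot(n) for n in("side","scene")}
cv2.imwrite("pics/k4.png",np.hstack([cv2.resize(q,None,fx=2.5,fy=2.5,interpolation=cv2.INTER_CUBIC) for q in(d["side"]["img"][100:270,210:360,::-1],d["scene"]["img"][120:290,180:330,::-1])]))
```

```text
0 [-0.1084  0.315   0.0459] 13.21 [ 0.3  0.2 -1. ]
False [-0.109  0.225  0.045] 15.16 [0.  1.  3.3]
True [-0.1089  0.1959  0.0454] 16.28 [-2.6  4.8  5.3]
```

View pics/k4.png

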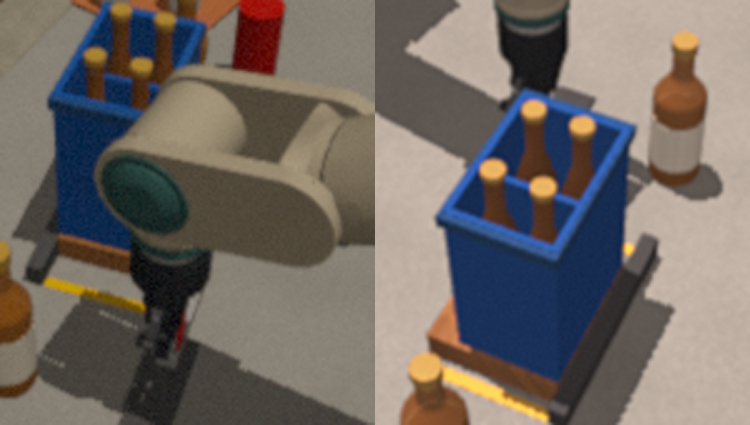

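The fingers are against the red post's +y face and stopped hard at y = 0.196. I'll back off and check the bar.

Run:
```python
from h import *; from cell import bot,viewer; import pickle
bot.line_to(W(-.109,.23,.045),max_speed=.1)
bot.line_to(W(-.109,.26,.2),max_speed=.2)
bot.move_ptp(W(-.25,.30,.25),[180,0,10])
d={n:viewer.snapshot(n) for n in("side","scene")}; pickle.dump(d,open("d2.pkl","wb"))
for n in d:
    for st,ce,p in blobs(d[n],(0,180,80),(4,255,255),15): print(n,st,B(plane(d[n],ce,.055)[0]))
print(bot.state()["t"])
cv2.imwrite("pics/k5.png",cv2.resize(d["side"]["img"][140:270,215:375,::-1],None,fx=4,fy=4,interpolation=cv2.INTER_CUBIC))
```

```text
side [304  97  19  41 486] [-0.0804 -0.3315  0.055 ]
side [275 220   9  19 116] [-0.1083  0.1621  0.055 ]
scene [ 137  294   34   50 1152] [-0.0918 -0.2981  0.055 ]
scene [  0 349  18  31 398] [-0.3096 -0.5154  0.055 ]
18.5833
```

View pics/k5.png

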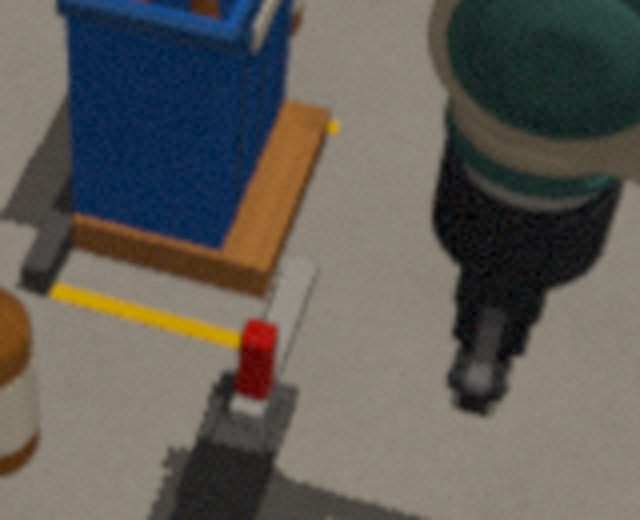

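The red post at (257,360) is near the closed position and the bar's tip at (303,260) is across the nose. My travel estimate is 81 mm. I'll press once more, harder, to confirm it's at the end stop.

Run:
```python
from h import *; from cell import bot,viewer; import pickle
d=pickle.load(open("d2.pkl","rb")); print("tip",[B(p).tolist() for p in plane(d["side"],np.array([(285,258),(318,265)])/4.+(215,140),.026)])
bot.move_ptp(W(-.109,.26,.2),[180,0,10])
bot.line_to(W(-.109,.23,.045),max_speed=.15)
f0=bot.state()["ft_force"]
r1=bot.line_to(W(-.109,.16,.045),max_speed=.03,stop_force=4); a=B(bot.state()["tool_pos"])
r2=bot.line_to(W(-.109,.16,.045),max_speed=.03,stop_force=35)
s=bot.state(); print(r1,a,r2,B(s["tool_pos"]))
bot.line_to(W(-.109,.23,.045),max_speed=.1)
bot.line_to(W(-.109,.26,.2),max_speed=.2)
bot.move_ptp(W(-.25,.30,.25),[180,0,10])
d={n:viewer.snapshot(n) for n in("side",)}
for n in d:
    for st,ce,p in blobs(d[n],(0,180,80),(4,255,255),15): print(n,st,B(plane(d[n],ce,.055)[0]))
    b=cv2.absdiff(d[n]["img"],pickle.load(open("d2.pkl","rb"))[n]["img"])[140:270,215:300]; print("diff",b.max(),b.mean())
print(bot.state()["t"])
```

```text
tip [[-0.0982, 0.0514, 0.026], [-0.1218, 0.05, 0.026]]
True [-0.1089  0.1963  0.0451] True [-0.1087  0.1955  0.0459]
side [304  97  19  41 475] [-0.0805 -0.3342  0.055 ]
side [275 220   9  19 121] [-0.1086  0.1624  0.055 ]
diff 24 2.517767722473605
24.3583
```

```bash
python3 -c "
from cell import bot
print(bot.job_done())"
```

```text
the job is handed in; nothing more can be done
None
```

I pushed the crate square against the back stop, about 12 mm off centre (22 mm allowed), drove the keeper to its hard stop (80 mm or a little more by camera, 77 mm needed), and handed the job in with the arm clear; no verdict came back.

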